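# Retension the drill head's counterbalance spring drum and lock it

### The arm

A 7-joint arm with a two-finger parallel gripper is mounted at the origin on a cart in front of the work surface, level with it; the furniture and walls round the work are solid. World frame = base frame: x ahead of the robot, y to its left, z up, the work surface at z = 0. Lengths are in m, angles in degrees, forces in N, time in s.
With the tool pointing down it reaches from about 0.4 to 0.875 m from the base axis. Payload 19.3 kg.
Tool frame: the origin (TCP) lies between the finger pads, 19 mm behind the fingertips; this is the grasp point; z points along the fingers, y is the line along which they close (so a half turn about z gives the same grasp; the last joint's range is limited). The gripper opens to 85 mm and grips with 20 to 120 N. Pads are 22 mm wide; open, the fingers measure 114 mm over their backs; the gripper's body (76 mm by 85 mm) begins 54 mm behind the grasp point. The pads swing forward as they close: fully open they stand 13 mm farther back than shut.
Start: joints at [-72.892, 29.874, -2.08, 91.645, 1.215, 58.505, -6.463], TCP at [0.225, 0.583, 0.25] pointing down, gripper open.
Joint ranges: [-166.77, 166.77], [-17.47, 122.26], [-85.68, 81.53], [9.62, 139.38], [-72.42, 252.41], [9.2, 110.78], [-144.41, 144.41]. Speed limits (degrees/s): [108.29, 108.29, 136.94, 136.94, 172.46, 172.46, 172.46].

### API

Orientations are given as [roll, pitch, yaw] about the fixed x, y, z axes, in that order (R = Rz(yaw) Ry(pitch) Rx(roll)).
In Python, from rig import r gives the robot as it stands.
- The arm moves only by the shell command python3 -m creep 'ROWS' [FORCE]. ROWS is a JSON object of lists of equal length, an entry for each row: "delta_pos": the shift along the tool's x, y, z in m, a list of three; "turn": the turn, a rotation vector about the tool's x, y, z in degrees, a list of three; "grip": the opening, from 0 (shut) to 1 (fully open). A call has 1 to 5 rows; each row shifts and turns the commanded pose from where the row before left it, along the tool's axes as they then stand; what a row does not reach is not made up. A row lasts 1/12 s, in which the tool goes at most 41.7 mm and 7.16 degrees, less where a joint would pass 70% of its speed; a pose out of reach is approached as far as the arm can. A call with a gripper value outside its range is refused whole. The fingers move at their own pace and stop on an object; FORCE is the grip in N (left out, the last holds). Time passes only in rows, so rows that do not move let the fingers close. It gives the time, the measured TCP pose, the force, the opening and the grip force at its end, in the units of the state.
- r.sense(): the state, without advancing time (a new reading comes with each control period).
- r.get_image(name): name is "side" or "top"; returns (picture, depth): 420x560x3 uint8, red, green, blue; 420x560 float32, m along the optical axis (not along the pixel's ray), 0 where there is no reading.
- r.camera_info(name): a dict with "K" (3x3 intrinsics, pixels), "camera_from_world" (4x4, takes a point from world to camera coordinates). Camera axes: x right, y down, z forward; pixel columns grow to the right and rows downward; lengths in m; the calibration is good to about 2 mm. A picture is of the moment at which its call begins. camera_info takes no time and is no camera call.
- r.sign_off(): hands the job in; it is judged then, once.
The state is a dict: "time_s": time; "q": joint angles; "joint_velocities": joint speeds; "effort": joint torques, N m; "tcp_pos": TCP position; "eef_rot": TCP orientation; "wrist_force": force on the tool from outside, world axes, zero at the start; "torque": the same for the moment, N m; "finger_gap": opening from 0.0 (shut) to 1.0 (fully open); "grip_force": force on a finger pad.
Only numpy, scipy, OpenCV 4.12 (cv2) and the standard library are available. Lean on these libraries where they do the work, as an engineer would, in place of code of your own. Each camera call takes 0.05 s, during which the arm holds its last target. There are 200 camera calls.

### The job

The drill head's counterbalance drum, bolted to the bench, has gone slack: retension its spring. Wind the brass wing key clockwise (seen from above) in as many grips as it takes, letting the pawl hold the spring each time you let go, until the key, released, leaves the black line of the orange rider inside the green band of the scale, neither short of it nor past it. Then slide the lock bolt by its black knob fully home into the ratchet wheel, let go, and leave the other things on the bench where they lie.

Things in the scene. Friction and masses are not known exactly. Their poses are not given: they have to be found in the camera images.
- drum: Fixed green round spring drum, 136 mm across, its aluminium cover 60 mm above the bench, on a steel foot plate 150 x 164 x 10 mm. Origin: on its upright winding axis at bench height; z up; white tension scale on the -x side; lug with the lock bolt on the -y side, to 100 mm from the axis; wire outlet to +x, to 117 mm. Apart from the key and the bolt's knob all of it lies below 80 mm.
- key_grip (a point): Middle of the brass wing key, on the winding axis, 99 mm above the bench. Its wings are one flat upright plate, 56 mm long (this point's x), 10 mm thick (its y), 86 to 112 mm above the bench, on a spindle of 10 mm diameter. Grip it across the faces, closing along this point's y. Within 50 mm of the axis all else is below 80 mm.
- wing_key (a joint): Angle of key and ratchet wheel, rad, 0 slack to 7.0 fully wound, growing clockwise from above; starts at 0 to 1.3. The spring drives it back with 0.04 N m slack to 0.13 N m fully wound: grip it with 30 to 40 N. The pawl catches at whole multiples of 0.449 rad; let go, the key runs back to the last tooth passed (one tooth at most) and stays. Blocked while the bolt is home.
- ratchet (a point): Middle of the dark steel ratchet wheel under the key, on the winding axis: 60 mm across, 14 teeth, 63 to 72 mm above the bench. A small hinged steel pawl (springs in by itself, leave it alone) stands at its +y side.
- rider (a joint): Travel, m, of the tension rider: an orange slider 18 x 4 x 4 mm with a black line across it, that the key drives through gearing along the slot of the white scale, 8.5 mm per rad of the key, towards the drum's +y (0 at slack). The line is in the green band from 0.0439 to 0.0553, that is with the key held at 12, 13 or 14 teeth; the red field beyond is too tight.
- rider_line (a point): Middle of the rider's black line, 66 mm above the bench.
- band_mid (a point): Middle of the green band of the scale, 11.4 mm long along the drum's y, 44.5 mm from the winding axis towards the drum's -x, 66 mm above the bench; fixed to the drum.
- lock_bolt (a joint): Travel of the lock bolt, m, from 0 drawn back (the start) to 0.014 home, along the drum's +y towards the ratchet wheel. It slides under a low steel guide with about 3 N of friction and stays where it is left. Its tongue enters the gap between two teeth only when the key rests on the pawl; against a tooth it stops near 0.0075.
- bolt_knob (a point): Middle of the upright black knob of the lock bolt: 15 mm diameter, 80 to 110 mm above the bench, this point at 96 mm; 80 mm from the winding axis along the drum's -y when drawn back, 66 mm when home. Axes as the drum's. Pinch it from above across the drum's x, TCP 100 mm above the bench, as the guide (30 mm wide, 44 to 57 mm from the axis) rises to 79 mm.
- spanner_13: Bright combination spanner, 178 x 32 x 7 mm, lying on the bench at the right; bystander. Origin under its middle.
- masking_tape: Roll of brown masking tape, 97 mm across, 24 mm high, lying flat; bystander. Origin under its middle.
- oil_can: Yellow oil can with a spout, 79 mm across, 161 mm high, standing; bystander. Origin under its middle.
- screwdriver: Screwdriver with a red handle, 209 x 30 x 30 mm, lying at the left; bystander. Origin under its middle.

How it is judged (in metres and radians):
On the way, in this order (a step that is already met when the one before it is completed fails the run):
1. the key, let go and at rest on its pawl, leaves the rider's line in the green band, with the bolt still drawn back (value of joint rider between 0.0439 and 0.0553 m and value of joint lock_bolt below 0.006 m and contact force between the fingers and wing_key below 0.2 N and not (velocity of joint wing_key above 0.1 rad/s) and not (velocity of joint wing_key below -0.1 rad/s)), for 0.3 s.
2. the lock bolt is slid home into the ratchet wheel (value of joint lock_bolt above 0.012 m), for 0.2 s.
At the end, for the whole second after the job is handed in: The rider's black line stands in the green band (travel 43.9 to 55.3 mm), the key at rest, and the lock bolt is home (at least 12 of its 14 mm) (value of joint rider between 0.0439 and 0.0553 m and value of joint lock_bolt above 0.012 m and not (velocity of joint wing_key above 0.1 rad/s) and not (velocity of joint wing_key below -0.1 rad/s)); the robot touches nothing.
It fails at once if the spanner is pushed more than 30 mm from its place (distance of spanner_13 from where it was at the start of the episode above 0.03 m).
It fails at once if the masking tape is pushed more than 30 mm from its place (distance of masking_tape from where it was at the start of the episode above 0.03 m).
It fails at once if the oil can is pushed more than 30 mm from its place (distance of oil_can from where it was at the start of the episode above 0.03 m).
It fails at once if the screwdriver is pushed more than 30 mm from its place (distance of screwdriver from where it was at the start of the episode above 0.03 m).
It also fails if it takes over 72 s, if anything falls off the work surface, if the arm or the gripper's body presses on something with over 40 N, if the wrist force passes 120 N, or if a joint passes its speed limit or range.

## Working session

There is one attempt and no reset: what is moved stays moved. The work goes in short steps, Python scripts to look and compute and a shell command to move; the robot and the scene stay as the last step left them, time stands still between calls to the robot, and variables do not carry over. Pictures are saved under pics/ and viewed, at most 10 in all, crops included, and the job is handed in when it is done.

```bash
mkdir -p pics; ls; python3 - <<'E'
from rig import r
import cv2
s=r.sense();print(s)
for n in("top","side"):
    p,d=r.get_image(n);cv2.imwrite(f"pics/{n}0.png",p[:,:,::-1]);i=r.camera_info(n);print(n,i)
E
```

```text
pics
{'time_s': 0.0, 'q': array([-72.89322877,  29.90909937,  -2.08087451,  91.67434683,
         1.21617304,  58.50546839,  -6.46226832]), 'joint_velocities': array([ 0.00795855,  0.02212194,  0.04982909,  0.02387386, -0.05683261,
        0.01116641,  0.00430372]), 'effort': array([-6.72703445e-04, -9.27104759e+01,  1.97969086e+00, -3.69929230e+01,
        1.77728164e-02,  8.21431226e-03, -3.04337675e-05]), 'tcp_pos': array([0.22521985, 0.58265841, 0.24942292]), 'eef_rot': array([-1.79933483e+02,  6.37702331e-03,  1.58871529e+02]), 'wrist_force': array([0.97780967, 0.05034086, 0.08057668]), 'torque': array([ 0.0490549 ,  0.02105699, -0.01069824]), 'grip_force': 0.0, 'finger_gap': 1.0001838636512665}
top {'K': array([[542.52629109,   0.        , 278.15203432],
       [  0.        , 542.52629109, 208.6782452 ],
       [  0.        ,   0.        ,   1.        ]]), 'camera_from_world': array([[-0.01317763, -0.99959244,  0.02532406, -0.025794  ],
       [-0.99869557,  0.01190789, -0.04965249,  0.58760829],
       [ 0.0493307 , -0.02594533, -0.99844545,  1.21823426],
       [ 0.        ,  0.        ,  0.        ,  1.        ]])}
side {'K': array([[402.11489808,   0.        , 280.90134827],
       [  0.        , 402.11489808, 206.50040268],
       [  0.        ,   0.        ,   1.        ]]), 'camera_from_world': array([[ 0.88315658, -0.46857179, -0.0217929 , -0.55579007],
       [-0.29091969, -0.51069257, -0.8090481 ,  0.23077918],
       [ 0.36796764,  0.72085614, -0.58733827,  0.95495234],
       [ 0.        ,  0.        ,  0.        ,  1.        ]])}
```

View pics/top0.png

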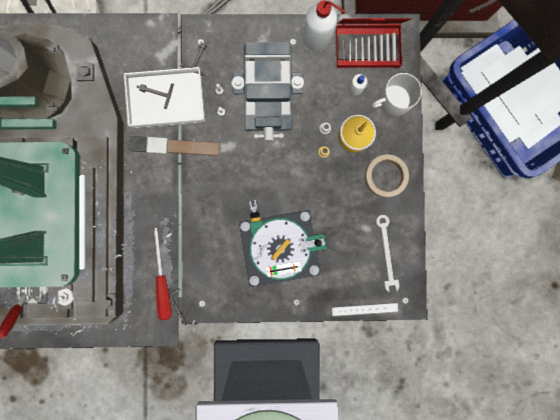

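View pics/side0.png

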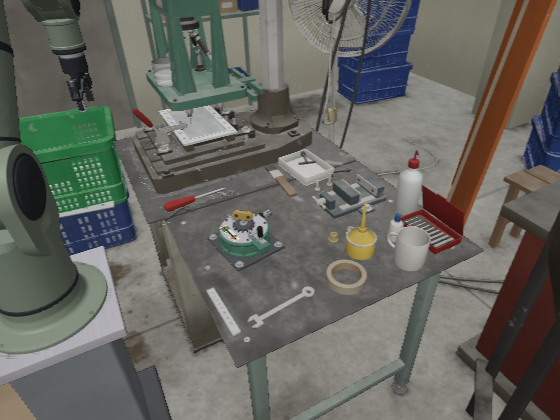

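The top view shows the drum at about (280,248), with the scale below it at (284,269), the knob lug to its right at (316,242) and the brass key on top. The bystanders are well clear of it. I'll zoom in and measure.

```bash
cat > h.py <<'E'
import numpy as np,cv2
from rig import r
def ray(n,uv,z):
    i=r.camera_info(n);T=np.linalg.inv(i["camera_from_world"]);d=T[:3,:3]@np.linalg.solve(i["K"],[*uv,1.]);o=T[:3,3]
    return o+d*(z-o[2])/d[2]
def px(n,p):
    i=r.camera_info(n);c=i["camera_from_world"]@[*p,1.];q=i["K"]@c[:3];return q[:2]/q[2]
E
python3 - <<'E'
from h import *
p=cv2.imread("pics/top0.png");c=p[205:290,235:335]
cv2.imwrite("pics/c0.png",cv2.resize(c,None,fx=7,fy=7,interpolation=cv2.INTER_CUBIC))
h=cv2.cvtColor(p,cv2.COLOR_BGR2HSV)
def comps(nm,lo,hi,z):
    m=cv2.inRange(h,np.array(lo),np.array(hi));m[:205]=0;m[290:]=0;m[:,:235]=0;m[:,335:]=0
    n,l,s,ce=cv2.connectedComponentsWithStats(m)
    for k in range(1,n):
        if s[k,4]>6: 
            pts=np.argwhere(l==k)[:,::-1].astype(np.float32)
            print(nm,s[k],ce[k].round(1),ray("top",ce[k],z).round(4),cv2.minAreaRect(pts))
comps("brass",(12,110,90),(28,255,255),.112)
comps("orange/red",(0,150,120),(12,255,255),.066)
comps("green",(40,120,60),(90,255,255),.066)
E
```

```text
brass [251 217  10   5  38] [255.3 218.9] [0.5616 0.0175 0.112 ] ((255.36538696289062, 218.82693481445312), (3.7262067794799805, 9.41357421875), 78.69007110595703)
brass [272 239  18  21 120] [280.5 249. ] [ 0.4982 -0.0344  0.112 ] ((280.4999694824219, 248.99996948242188), (5.121475696563721, 24.967193603515625), 39.80556869506836)
brass [293 264   3   7  11] [293.6 267. ] [ 0.4604 -0.0613  0.112 ] ((294.0, 267.0), (2.0, 6.0), 0.0)
green [251 222  13  13  88] [255.2 226.4] [0.5468 0.0186 0.066 ] ((254.48899841308594, 225.79010009765625), (8.919529914855957, 15.534847259521484), 41.987213134765625)
green [307 235  17   5  47] [315.2 237. ] [ 0.5221 -0.1116  0.066 ] ((314.9189147949219, 237.01351928710938), (2.959181785583496, 16.27549934387207), 80.53767395019531)
green [309 246  17   5  47] [317.2 247.8] [ 0.4985 -0.1156  0.066 ] ((316.93243408203125, 247.59458923339844), (3.452378749847412, 16.111101150512695), 80.53767395019531)
green [272 266   4   3  10] [273.7 267.2] [ 0.4579 -0.0205  0.066 ] ((273.5, 267.0), (2.0, 3.0), 90.0)
green [274 272   3   3   9] [275. 273.] [ 0.4453 -0.0232  0.066 ] ((275.0, 273.0), (2.0, 2.0), 90.0)
```

View pics/c0.png

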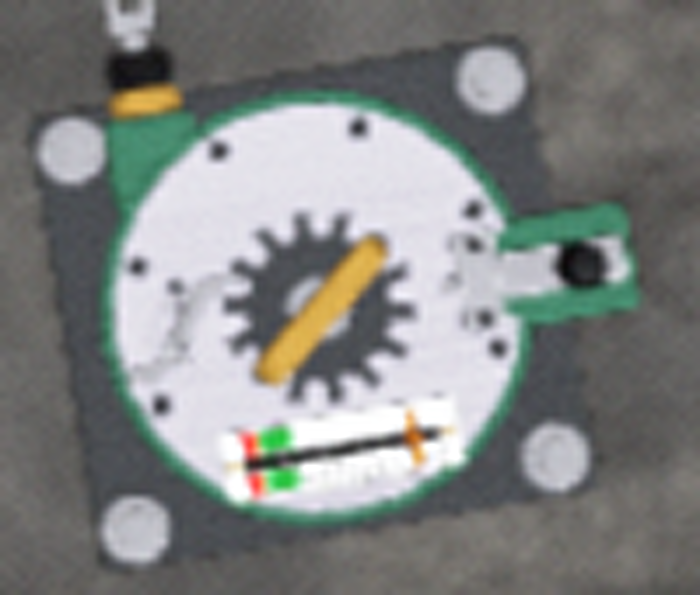

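The crop shows the rider's orange line at crop (415,437), about 41 mm short of the band's middle at (282,460). That puts the key at about 2 teeth. The key's long axis has a yaw of about -40° and the drum's yaw is about +9°. The knob is at crop (580,265). I'll refine these and cross-check the axis in the side view, and start the transit at the same time.

```bash
python3 - <<'E'
from h import *
p=cv2.imread("pics/top0.png");h=cv2.cvtColor(p,cv2.COLOR_BGR2HSV)
m=cv2.inRange(h,np.array((12,100,80)),np.array((30,255,255)));m[:236]=0;m[262:]=0;m[:,:268]=0;m[:,302:]=0
pts=np.argwhere(m)[:,::-1].astype(np.float32);(cx,cy),(w,hh),a=cv2.minAreaRect(pts)
vx,vy,x0,y0=cv2.fitLine(pts,cv2.DIST_L2,0,.01,.01).ravel()
A=ray("top",(x0-12*vx,y0-12*vy),.112);B=ray("top",(x0+12*vx,y0+12*vy),.112);d=B-A
print("key c",ray("top",(x0,y0),.112),"yaw",np.degrees(np.arctan2(d[1],d[0])))
L=lambda u,v,z:ray("top",(235+u/7-.43,205+v/7-.43),z)
kn=L(581,263,.110);print("knob",kn)
ri=L(415,437,.068);g=L(281,460,.066);print("rider",ri,"band",g,np.hypot(*(ri-g)[:2]))
ce=L(320,307,.06);print("disc centre",ce)
for q in (kn,): 
    e=q-ray("top",(x0,y0),.112);print("bolt dir",np.hypot(*e[:2]),"drum yaw",np.degrees(np.arctan2(e[0],-e[1])))
e=g-ri;print("scale yaw",np.degrees(np.arctan2(-e[0],e[1])))
b=[L(*t,.012) for t in((491,80),(555,457),(136,529),(72,151))];print("bolts",np.mean(b,0),[np.degrees(np.arctan2(*(b[i]-b[j])[1::-1])) for i,j in((0,1),(3,2))])
s=cv2.imread("pics/side0.png");h=cv2.cvtColor(s,cv2.COLOR_BGR2HSV)
m=cv2.inRange(h,np.array((12,110,90)),np.array((28,255,255)));m[:205]=0;m[235:]=0;m[:,:225]=0;m[:,265:]=0
pt=np.argwhere(m)[:,::-1];print("side brass bbox",pt.min(0),pt.max(0),"mid->",ray("side",(pt.min(0)+pt.max(0))/2,.099))
cv2.imwrite("pics/c1.png",cv2.resize(s[200:270,205:290],None,fx=7,fy=7,interpolation=cv2.INTER_CUBIC))
E
M='python3 -m creep'
$M '{"delta_pos":[[-0.024,-0.024,0],[-0.024,-0.024,0],[-0.024,-0.024,0],[-0.024,-0.024,0],[-0.024,-0.024,0]],"turn":[[0,0,0],[0,0,0],[0,0,0],[0,0,0],[0,0,0]],"grip":[1,1,1,1,1]}' 35
```

```text
key c [ 0.49841787 -0.03454103  0.112     ] yaw -40.96251914933425
knob [ 0.51137291 -0.11237017  0.11      ]
rider [ 0.4578     -0.06412981  0.068     ] band [ 0.45120369 -0.02262793  0.066     ] 0.042022821163274784
disc centre [ 0.49812189 -0.03550578  0.06      ]
bolt dir 0.0788999883983026 drum yaw 9.450514506829442
scale yaw 9.03105335087362
bolts [ 0.4980536  -0.03490337  0.012     ] [np.float64(8.754660928605727), np.float64(9.01650416692084)]
side brass bbox [226 210] [258 227] mid-> [ 0.4926257  -0.04660283  0.099     ]
time_s: 0.52
tcp_pos: [0.2943, 0.4261, 0.2498]
eef_rot: [-180.0, -0.0, 158.9]
wrist_force: [1.2, 0.3, -0.0]
finger_gap: 0.999
grip_force: 0.0
```

View pics/c1.png

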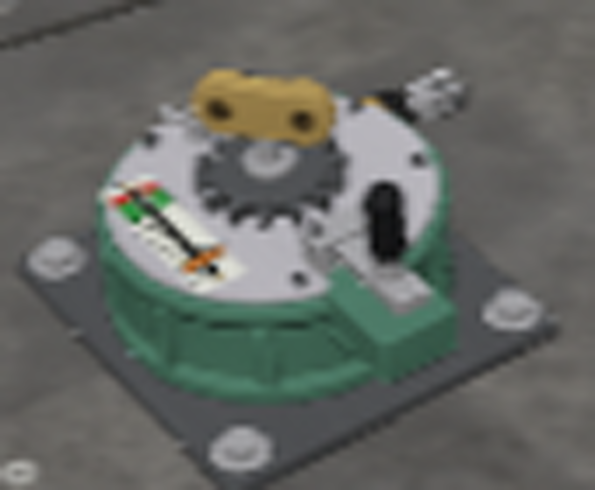

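Side crop: the key is centred at (264,106), the rider at (203,262), and the knob stands upright at (385,220). The rider is 42.0 mm from the band's middle, i.e. 7.6 mm, exactly 2 teeth. The axis is at (0.4985,-0.035) and the drum's yaw is 9°.

```bash
M='python3 -m creep'
$M '{"delta_pos":[[-0.024,-0.024,0],[-0.024,-0.024,0],[-0.024,-0.024,0],[-0.024,-0.024,0],[-0.024,-0.024,0]],"turn":[[0,0,0],[0,0,0],[0,0,0],[0,0,0],[0,0,0]],"grip":[1,1,1,1,1]}' >/dev/null
$M '{"delta_pos":[[-0.024,-0.024,0],[-0.024,-0.024,0],[-0.024,-0.024,0],[-0.024,-0.024,0],[-0.024,-0.024,0]],"turn":[[0,0,0],[0,0,0],[0,0,0],[0,0,0],[0,0,0]],"grip":[1,1,1,1,1]}' >/dev/null
$M '{"delta_pos":[[-0.024,-0.024,0],[-0.024,-0.024,0],[-0.024,-0.024,0],[-0.024,-0.024,0],[0,0,0]],"turn":[[0,0,0],[0,0,0],[0,0,0],[0,0,0],[0,0,0]],"grip":[1,1,1,1,1]}'
$M '{"delta_pos":[[0,0,0],[0,0,0],[0,0,0],[0,0,0]],"turn":[[0,0,7],[0,0,7],[0,0,5.9],[0,0,0]],"grip":[1,1,1,1]}'
python3 - <<'E'
from h import *
s=r.sense();print(s["q"].round(1));print("side key",ray("side",(242.3,214.7),.099))
y=np.radians(s["eef_rot"][2]);d=np.array([.4985,-.035])-s["tcp_pos"][:2];print(s["tcp_pos"],s["eef_rot"],"tool dx,dy",d@[np.cos(y),np.sin(y)],d@[np.sin(y),-np.cos(y)])
E
```

```text
time_s: 1.77
tcp_pos: [0.4877, -0.0126, 0.25]
eef_rot: [-179.9, 0.1, 158.5]
wrist_force: [-0.0, 0.1, -1.2]
finger_gap: 0.997
grip_force: 0.0
time_s: 2.1
tcp_pos: [0.4861, -0.0067, 0.2498]
eef_rot: [-180.0, -0.0, 138.7]
wrist_force: [-0.0, 0.1, -0.0]
finger_gap: 1.002
grip_force: 0.0
[-19.3  17.8  16.3 112.7  -6.4  50.3  49.1]
side key [ 0.49985697 -0.03192347  0.099     ]
[ 0.48610002 -0.00673318  0.24978357] [-1.79971582e+02 -1.46800284e-02  1.38658574e+02] tool dx,dy -0.027981242751486786 -0.013031611113641714
```

```bash
M='python3 -m creep'
$M '{"delta_pos":[[-0.014,-0.006,0],[-0.0137,-0.006,0],[0,0,0.035],[0,0,0.035],[0,0,0.03]],"turn":[[0,0,0],[0,0,0],[0,0,0],[0,0,0],[0,0,0]],"grip":[1,1,1,1,1]}'
$M '{"delta_pos":[[0,0,0.025],[0,0,0.015],[0,0,0.009],[0,0,0],[0,0,0]],"turn":[[0,0,0],[0,0,0],[0,0,0],[0,0,0],[0,0,0]],"grip":[1,1,1,1,1]}'
$M '{"delta_pos":[[0,0,0],[0,0,0],[0,0,0],[0,0,0],[0,0,0]],"turn":[[0,0,0],[0,0,0],[0,0,0],[0,0,0],[0,0,0]],"grip":[0,0,0,0,0]}' 35
$M '{"delta_pos":[[0,0,0],[0,0,0],[0,0,0],[0,0,0],[0,0,0]],"turn":[[0,0,0],[0,0,0],[0,0,0],[0,0,0],[0,0,0]],"grip":[0,0,0,0,0]}'
```

```text
time_s: 2.52
tcp_pos: [0.499, -0.034, 0.1484]
eef_rot: [180.0, 0.0, 139.2]
wrist_force: [0.7, 0.3, -0.0]
finger_gap: 1.002
grip_force: 0.0
time_s: 2.93
tcp_pos: [0.4994, -0.0341, 0.1013]
eef_rot: [-180.0, -0.0, 139.0]
wrist_force: [0.4, -0.5, 0.1]
finger_gap: 1.0
grip_force: 0.0
time_s: 3.35
tcp_pos: [0.4994, -0.034, 0.1014]
eef_rot: [180.0, 0.0, 139.0]
wrist_force: [-1.1, 0.4, -1.0]
finger_gap: 0.299
grip_force: 0.0
time_s: 3.77
tcp_pos: [0.4998, -0.0335, 0.1013]
eef_rot: [179.9, 0.0, 139.0]
wrist_force: [0.9, 4.9, 5.9]
finger_gap: 0.104
grip_force: 39.6
```

Gripped. Now I'll wind the first part and check.

```bash
M='python3 -m creep'
$M '{"delta_pos":[[0,0,0],[0,0,0],[0,0,0],[0,0,0],[0,0,0]],"turn":[[0,0,3],[0,0,5],[0,0,6],[0,0,6],[0,0,6]],"grip":[0,0,0,0,0]}'
```

```text
time_s: 4.18
tcp_pos: [0.4996, -0.0337, 0.1013]
eef_rot: [180.0, -0.0, 112.7]
wrist_force: [0.6, 2.8, 7.0]
finger_gap: 0.108
grip_force: 39.7
```

```bash
M='python3 -m creep'
$M '{"delta_pos":[[0,0,0],[0,0,0],[0,0,0],[0,0,0],[0,0,0]],"turn":[[0,0,6],[0,0,6],[0,0,6],[0,0,6],[0,0,6]],"grip":[0,0,0,0,0]}'
$M '{"delta_pos":[[0,0,0],[0,0,0],[0,0,0],[0,0,0],[0,0,0]],"turn":[[0,0,6],[0,0,6],[0,0,6],[0,0,6],[0,0,6]],"grip":[0,0,0,0,0]}'
$M '{"delta_pos":[[0,0,0],[0,0,0],[0,0,0],[0,0,0],[0,0,0]],"turn":[[0,0,6],[0,0,6],[0,0,6],[0,0,4],[0,0,0]],"grip":[0,0,0,0,0]}'
```

```text
time_s: 4.6
tcp_pos: [0.4993, -0.0337, 0.1013]
eef_rot: [-180.0, -0.0, 82.7]
wrist_force: [-3.0, 2.4, 9.9]
finger_gap: 0.108
grip_force: 40.2
time_s: 5.02
tcp_pos: [0.4989, -0.0336, 0.1013]
eef_rot: [-179.9, -0.0, 52.7]
wrist_force: [-4.8, 4.2, 12.5]
finger_gap: 0.108
grip_force: 40.7
time_s: 5.43
tcp_pos: [0.4988, -0.0334, 0.1012]
eef_rot: [-179.9, 0.0, 30.7]
wrist_force: [-6.3, 6.3, 17.5]
finger_gap: 0.112
grip_force: 41.4
```

Turned 108°. Next I'll release, check that the pawl holds 6 teeth, and swing the open fingers back about 185°. That gives a grip at yaw 216 (q7≈126), from which the remaining 7 teeth can be wound in one go.

```bash
M='python3 -m creep'
$M '{"delta_pos":[[0,0,0],[0,0,0],[0,0,0],[0,0,0],[0,0,0]],"turn":[[0,0,0],[0,0,0],[0,0,0],[0,0,0],[0,0,0]],"grip":[1,1,1,1,1]}'
$M '{"delta_pos":[[0,0,0],[0,0,0],[0,0,0],[0,0,0],[0,0,0]],"turn":[[0,0,0],[0,0,0],[0,0,0],[0,0,-5],[0,0,-7]],"grip":[1,1,1,1,1]}'
python3 - <<'E'
from h import *
p,d=r.get_image("side");s=p[200:270,205:290,::-1]
q,d=r.get_image("top");t=q[205:290,235:335,::-1]
f=lambda a:cv2.resize(a,(400,400*a.shape[0]//a.shape[1]),interpolation=cv2.INTER_CUBIC)
a,b=f(s),f(t);n=min(len(a),len(b));cv2.imwrite("pics/c2.png",np.hstack([f(s)[:n],f(t)[:n]]))
print(r.sense()["q"].round(1))
E
```

```text
time_s: 5.85
tcp_pos: [0.4992, -0.0341, 0.101]
eef_rot: [180.0, 0.0, 31.0]
wrist_force: [-0.2, 0.2, 0.3]
finger_gap: 0.818
grip_force: 0.0
time_s: 6.27
tcp_pos: [0.4992, -0.034, 0.1008]
eef_rot: [180.0, 0.0, 43.2]
wrist_force: [0.2, 0.5, 0.3]
finger_gap: 1.001
grip_force: 0.0
[-29.9  38.6  37.9 118.4 -40.3  36.5 -11.2]
```

View pics/c2.png

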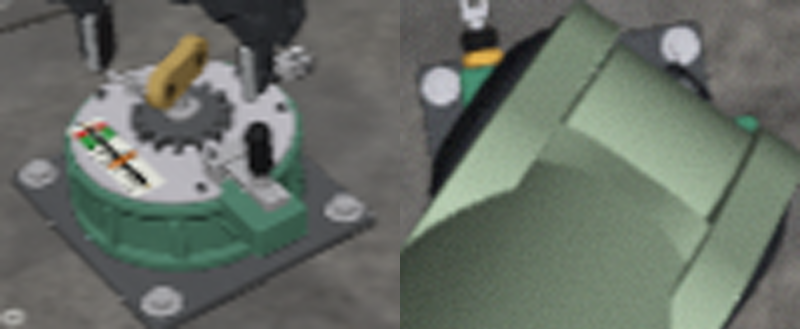

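The side view shows the key released and at rest, with the rider at about the 6-tooth place (123,160) and the band at (97,137). I'll swing back now and watch the joints.

```bash
M='python3 -m creep'
$M '{"delta_pos":[[0,0,0],[0,0,0],[0,0,0],[0,0,0],[0,0,0]],"turn":[[0,0,-7],[0,0,-7],[0,0,-7],[0,0,-7],[0,0,-7]],"grip":[1,1,1,1,1]}' >/dev/null
$M '{"delta_pos":[[0,0,0],[0,0,0],[0,0,0],[0,0,0],[0,0,0]],"turn":[[0,0,-7],[0,0,-7],[0,0,-7],[0,0,-7],[0,0,-7]],"grip":[1,1,1,1,1]}' >/dev/null
$M '{"delta_pos":[[0,0,0],[0,0,0],[0,0,0],[0,0,0],[0,0,0]],"turn":[[0,0,-7],[0,0,-7],[0,0,-7],[0,0,-7],[0,0,-7]],"grip":[1,1,1,1,1]}'
python3 - <<'E'
from h import *
s=r.sense();print(s["q"].round(1),s["eef_rot"],s["tcp_pos"])
p,d=r.get_image("side");h=cv2.cvtColor(p[:,:,::-1].copy(),cv2.COLOR_BGR2HSV)
def cen(lo,hi):
    m=cv2.inRange(h,np.array(lo),np.array(hi));m[:222]=0;m[245:]=0;m[:,:215]=0;m[:,245:]=0
    return np.argwhere(m)[:,::-1].mean(0),m.sum()//255
c,n=cen((5,150,140),(18,255,255));w=ray("side",c,.067)
a=np.radians(9);print("rider px",c,n,w,"travel along drum y rel axis",(w[:2]-[.499,-.034])@[-np.sin(a),np.cos(a)])
E
```

```text
time_s: 7.62
tcp_pos: [0.4991, -0.0342, 0.1009]
eef_rot: [-180.0, -0.0, 148.0]
wrist_force: [-0.7, 0.8, -0.6]
finger_gap: 0.998
grip_force: 0.0
[-10.1  32.4   9.6 117.4 -10.   31.   64.7] [-1.79977133e+02 -3.10592119e-02  1.48024622e+02] [ 0.49906437 -0.03415697  0.10088909]
rider px [230.5 233.5] 4 [ 0.45533016 -0.05118711  0.067     ] travel along drum y rel axis -0.010144039837614229
```

```bash
cat >> h.py <<'E'
def status(save=None):
    p,d=r.get_image("side");b=p[:,:,::-1].copy();h=cv2.cvtColor(b,cv2.COLOR_BGR2HSV)
    i=r.camera_info("side");T=np.linalg.inv(i["camera_from_world"])
    m=cv2.inRange(h,np.array((12,90,60)),np.array((30,255,255)))
    v,u=np.nonzero(m&(d>0).astype(np.uint8)*255);z=d[v,u]
    P=(T@np.vstack([np.linalg.solve(i["K"],np.vstack([u,v,np.ones_like(u)]))*z,np.ones_like(z)]))[:3].T
    P=P[(np.hypot(P[:,0]-.499,P[:,1]+.034)<.035)&(P[:,2]>.085)&(P[:,2]<.12)]
    if len(P)>8:
        vx,vy,_,_=cv2.fitLine(P[:,:2].astype(np.float32),cv2.DIST_L2,0,.01,.01).ravel();print("key n",len(P),P.mean(0).round(4),"yaw mod180",np.degrees(np.arctan2(vy,vx))%180)
    if save:cv2.imwrite(save,cv2.resize(b[205:250,210:270],(800,600),interpolation=cv2.INTER_CUBIC))
E
M='python3 -m creep'
$M '{"delta_pos":[[0,0,0],[0,0,0],[0,0,0],[0,0,0],[0,0,0]],"turn":[[0,0,-7],[0,0,-7],[0,0,-7],[0,0,-7],[0,0,-7]],"grip":[1,1,1,1,1]}'
python3 - <<'E'
from h import *
status("pics/c3.png");print(r.sense()["q"].round(1))
E
```

```text
time_s: 8.08
tcp_pos: [0.499, -0.0342, 0.1008]
eef_rot: [-180.0, -0.1, -177.1]
wrist_force: [-0.6, 0.5, 0.1]
finger_gap: 0.999
grip_force: 0.0
key n 76 [ 0.4902 -0.0422  0.1034] yaw mod180 34.960342
[-2.80e+00  3.19e+01 -1.00e-01  1.17e+02  1.00e-01  3.12e+01  9.05e+01]
```

View pics/c3.png

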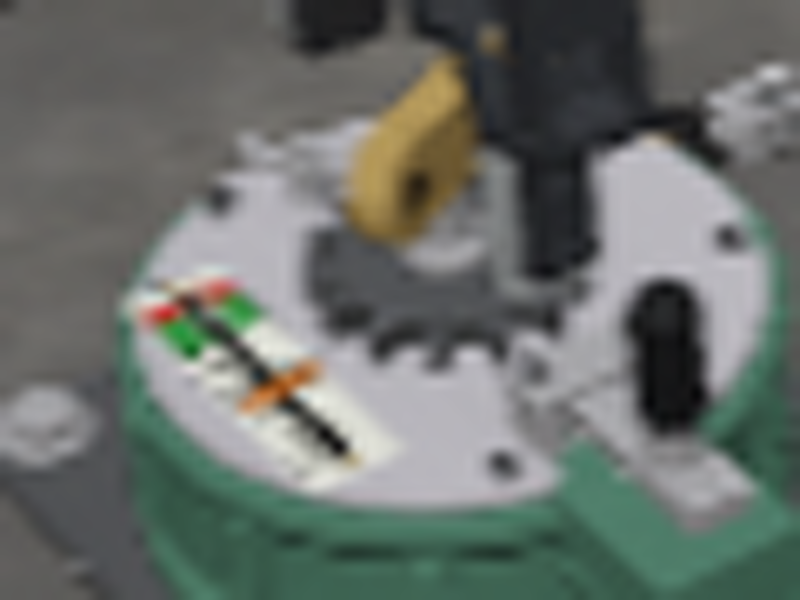

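The key is at yaw 35°, so 6 teeth are held, and the rider is at (283,385), below the green band at (210,325). I'll go to yaw 216, grip, and wind 7 teeth plus 6°.

```bash
M='python3 -m creep'
$M '{"delta_pos":[[0,0,0],[0,0,0],[0,0,0],[0,0,0],[0,0,0]],"turn":[[0,0,-7],[0,0,-7],[0,0,-7],[0,0,-7],[0,0,-5]],"grip":[1,1,1,1,1]}'
$M '{"delta_pos":[[0,0,0],[0,0,0],[0,0,0],[0,0,0],[0,0,0]],"turn":[[0,0,0],[0,0,0],[0,0,0],[0,0,0],[0,0,0]],"grip":[1,0,0,0,0]}'
$M '{"delta_pos":[[0,0,0],[0,0,0],[0,0,0],[0,0,0],[0,0,0]],"turn":[[0,0,0],[0,0,0],[0,0,0],[0,0,0],[0,0,0]],"grip":[0,0,0,0,0]}'
$M '{"delta_pos":[[0,0,0],[0,0,0],[0,0,0],[0,0,0],[0,0,0]],"turn":[[0,0,0],[0,0,0],[0,0,0],[0,0,0],[0,0,0]],"grip":[0,0,0,0,0]}' 36
python3 - <<'E'
from h import *
print(r.sense()["q"].round(1));status()
E
```

```text
time_s: 8.55
tcp_pos: [0.499, -0.0342, 0.1008]
eef_rot: [180.0, -0.1, -144.2]
wrist_force: [0.2, -0.4, -0.9]
finger_gap: 0.998
grip_force: 0.0
time_s: 8.97
tcp_pos: [0.4992, -0.0339, 0.101]
eef_rot: [180.0, -0.0, -144.2]
wrist_force: [0.4, 0.2, 0.4]
finger_gap: 0.452
grip_force: 0.0
time_s: 9.38
tcp_pos: [0.4989, -0.0334, 0.1011]
eef_rot: [180.0, -0.0, -144.0]
wrist_force: [-3.2, 3.4, 6.1]
finger_gap: 0.106
grip_force: 38.3
time_s: 9.8
tcp_pos: [0.4989, -0.0334, 0.1011]
eef_rot: [180.0, -0.0, -144.0]
wrist_force: [-4.0, 4.7, 5.4]
finger_gap: 0.11
grip_force: 38.3
[  3.8  31.9  -9.  116.7   8.9  32.1 114.6]
key n 53 [ 0.4847 -0.0449  0.1045] yaw mod180 34.42049
```

Winding 186° clockwise (31 rows of 6°).

```bash
M='python3 -m creep'
$M '{"delta_pos":[[0,0,0],[0,0,0],[0,0,0],[0,0,0],[0,0,0]],"turn":[[0,0,6],[0,0,6],[0,0,6],[0,0,6],[0,0,6]],"grip":[0,0,0,0,0]}'
$M '{"delta_pos":[[0,0,0],[0,0,0],[0,0,0],[0,0,0],[0,0,0]],"turn":[[0,0,6],[0,0,6],[0,0,6],[0,0,6],[0,0,6]],"grip":[0,0,0,0,0]}'
$M '{"delta_pos":[[0,0,0],[0,0,0],[0,0,0],[0,0,0],[0,0,0]],"turn":[[0,0,6],[0,0,6],[0,0,6],[0,0,6],[0,0,6]],"grip":[0,0,0,0,0]}'
$M '{"delta_pos":[[0,0,0],[0,0,0],[0,0,0],[0,0,0],[0,0,0]],"turn":[[0,0,6],[0,0,6],[0,0,6],[0,0,6],[0,0,6]],"grip":[0,0,0,0,0]}'
$M '{"delta_pos":[[0,0,0],[0,0,0],[0,0,0],[0,0,0],[0,0,0]],"turn":[[0,0,6],[0,0,6],[0,0,6],[0,0,6],[0,0,6]],"grip":[0,0,0,0,0]}'
python3 - <<'E'
from h import *
print(r.sense()["q"].round(1));status()
E
```

```text
time_s: 10.27
tcp_pos: [0.4987, -0.0331, 0.1011]
eef_rot: [179.9, -0.1, -174.3]
wrist_force: [-5.8, 6.4, 5.6]
finger_gap: 0.112
grip_force: 38.5
time_s: 10.68
tcp_pos: [0.4987, -0.0329, 0.1011]
eef_rot: [180.0, -0.1, 155.7]
wrist_force: [-4.5, 7.7, 6.6]
finger_gap: 0.11
grip_force: 38.5
time_s: 11.1
tcp_pos: [0.499, -0.0326, 0.1011]
eef_rot: [180.0, -0.1, 125.7]
wrist_force: [-4.0, 9.3, 5.7]
finger_gap: 0.109
grip_force: 38.4
time_s: 11.52
tcp_pos: [0.4992, -0.0324, 0.1011]
eef_rot: [-180.0, -0.1, 95.7]
wrist_force: [-1.5, 10.3, 3.5]
finger_gap: 0.111
grip_force: 38.3
time_s: 11.93
tcp_pos: [0.4996, -0.0325, 0.1011]
eef_rot: [-180.0, -0.1, 65.7]
wrist_force: [0.6, 9.3, 1.2]
finger_gap: 0.113
grip_force: 38.1
[-26.   36.6  31.8 118.2 -34.   34.4   5.3]
key n 61 [ 0.496  -0.0406  0.1069] yaw mod180 68.54453
```

```bash
M='python3 -m creep'
$M '{"delta_pos":[[0,0,0],[0,0,0],[0,0,0],[0,0,0],[0,0,0]],"turn":[[0,0,6],[0,0,6],[0,0,6],[0,0,6],[0,0,6]],"grip":[0,0,0,0,0]}'
$M '{"delta_pos":[[0,0,0],[0,0,0],[0,0,0]],"turn":[[0,0,5],[0,0,2],[0,0,0]],"grip":[0,0,0]}'
python3 - <<'E'
from h import *
status()
E
$M '{"delta_pos":[[0,0,0],[0,0,0],[0,0,0],[0,0,0],[0,0,0]],"turn":[[0,0,0],[0,0,0],[0,0,0],[0,0,0],[0,0,0]],"grip":[1,1,1,1,1]}'
$M '{"delta_pos":[[0,0,0],[0,0,0],[0,0,0],[0,0,0],[0,0,0]],"turn":[[0,0,0],[0,0,0],[0,0,-5],[0,0,0],[0,0,0]],"grip":[1,1,1,1,1]}'
python3 - <<'E'
from h import *
status("pics/c4.png")
E
```

```text
time_s: 12.4
tcp_pos: [0.4998, -0.0327, 0.1011]
eef_rot: [-179.9, -0.1, 35.7]
wrist_force: [2.7, 7.2, 0.9]
finger_gap: 0.114
grip_force: 37.9
time_s: 12.65
tcp_pos: [0.4998, -0.0328, 0.1011]
eef_rot: [-180.0, -0.1, 28.9]
wrist_force: [1.4, 7.4, 4.7]
finger_gap: 0.106
grip_force: 38.5
key n 52 [ 0.484  -0.0435  0.104 ] yaw mod180 31.298285
time_s: 13.12
tcp_pos: [0.4992, -0.0341, 0.101]
eef_rot: [180.0, 0.0, 29.0]
wrist_force: [0.2, 0.4, 0.3]
finger_gap: 0.809
grip_force: 0.0
time_s: 13.53
tcp_pos: [0.4993, -0.0341, 0.1011]
eef_rot: [-180.0, -0.0, 33.8]
wrist_force: [0.2, -0.5, 0.6]
finger_gap: 1.002
grip_force: 0.0
key n 112 [ 0.4972 -0.0376  0.1032] yaw mod180 34.748825
```

View pics/c4.png

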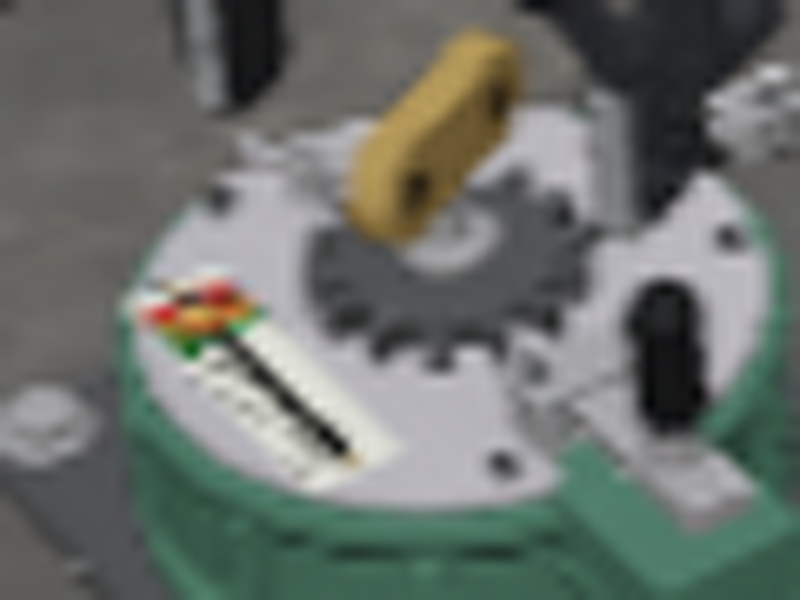

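The rider now sits within the green band, just short of the red, at about (205,318). The key's yaw is 34.7°, matching 13 teeth. Next: rise, turn to yaw 99 and go to the knob.

```bash
M='python3 -m creep'
$M '{"delta_pos":[[0,0,-0.02],[0,0,-0.03],[0,0,-0.03],[0,0,0],[0,0,0]],"turn":[[0,0,0],[0,0,0],[0,0,0],[0,0,-7],[0,0,-7]],"grip":[1,1,1,1,1]}'
$M '{"delta_pos":[[0,0,0],[0,0,0],[0,0,0],[0,0,0],[0,0,0]],"turn":[[0,0,-7],[0,0,-7],[0,0,-7],[0,0,-7],[0,0,-7]],"grip":[1,1,1,1,1]}'
$M '{"delta_pos":[[0,0,0],[0,0,0],[0,0,0],[-0.02,0,0],[-0.02,0,0]],"turn":[[0,0,-7],[0,0,-7],[0,0,-2.2],[0,0,0],[0,0,0]],"grip":[1,1,1,1,1]}'
$M '{"delta_pos":[[-0.02,0,0],[-0.0195,0,0],[0,0,0],[0,0,0]],"turn":[[0,0,0],[0,0,0],[0,0,0],[0,0,0]],"grip":[1,1,1,1]}'
python3 - <<'E'
from h import *
status("pics/c5.png");s=r.sense();y=np.radians(s["eef_rot"][2]);d=np.array([.5115,-.113])-s["tcp_pos"][:2];print(s["tcp_pos"],s["q"].round(1),"tool dx,dy",d@[np.cos(y),np.sin(y)],d@[np.sin(y),-np.cos(y)])
E
```

```text
time_s: 14.0
tcp_pos: [0.4999, -0.0337, 0.1822]
eef_rot: [179.9, -0.1, 48.2]
wrist_force: [0.1, 0.4, -0.4]
finger_gap: 0.998
grip_force: 0.0
time_s: 14.42
tcp_pos: [0.4992, -0.034, 0.181]
eef_rot: [-180.0, -0.0, 83.2]
wrist_force: [-0.1, -0.0, -0.6]
finger_gap: 1.001
grip_force: 0.0
time_s: 14.83
tcp_pos: [0.5057, -0.0732, 0.181]
eef_rot: [-180.0, -0.0, 99.2]
wrist_force: [0.2, 0.2, 0.7]
finger_gap: 1.002
grip_force: 0.0
time_s: 15.17
tcp_pos: [0.5117, -0.1133, 0.1809]
eef_rot: [-180.0, 0.0, 99.0]
wrist_force: [-0.6, -0.4, 0.3]
finger_gap: 0.999
grip_force: 0.0
key n 82 [ 0.4961 -0.0387  0.1009] yaw mod180 34.337524
[ 0.51173966 -0.11237789  0.18083815] [-16.2  29.3  30.3 111.8 -20.8  44.3  35. ] tool dx,dy -0.0005766645530744802 -0.00033453147204139626
```

```bash
M='python3 -m creep'
$M '{"delta_pos":[[0,0,0.025],[0,0,0.025],[0,0,0.02],[0,0,0.01],[0,0,0]],"turn":[[0,0,0],[0,0,0],[0,0,0],[0,0,0],[0,0,0]],"grip":[1,1,1,1,1]}'
$M '{"delta_pos":[[0,0,0],[0,0,0],[0,0,0],[0,0,0],[0,0,0]],"turn":[[0,0,0],[0,0,0],[0,0,0],[0,0,0],[0,0,0]],"grip":[0,0,0,0,0]}' 30
$M '{"delta_pos":[[0,0,0],[0,0,0],[0,0,0],[0,0,0]],"turn":[[0,0,0],[0,0,0],[0,0,0],[0,0,0]],"grip":[0,0,0,0]}'
$M '{"delta_pos":[[0.003,0,0],[0.004,0,0],[0.004,0,0],[0.003,0,0],[0,0,0]],"turn":[[0,0,0],[0,0,0],[0,0,0],[0,0,0],[0,0,0]],"grip":[0,0,0,0,0]}'
```

```text
time_s: 15.63
tcp_pos: [0.511, -0.1116, 0.0994]
eef_rot: [-179.8, -0.1, 99.2]
wrist_force: [-0.1, 0.2, 0.4]
finger_gap: 1.001
grip_force: 0.0
time_s: 16.05
tcp_pos: [0.5123, -0.1124, 0.1016]
eef_rot: [179.9, 0.0, 99.2]
wrist_force: [0.6, -0.4, -0.6]
finger_gap: 0.299
grip_force: 0.0
time_s: 16.38
tcp_pos: [0.5119, -0.1125, 0.1015]
eef_rot: [180.0, -0.0, 99.2]
wrist_force: [-3.2, 1.1, 9.8]
finger_gap: 0.166
grip_force: 29.1
time_s: 16.8
tcp_pos: [0.5097, -0.0987, 0.1015]
eef_rot: [180.0, 0.0, 99.2]
wrist_force: [-1.6, 1.0, 8.3]
finger_gap: 0.161
grip_force: 29.5
```

```bash
M='python3 -m creep'
$M '{"delta_pos":[[0.001,0,0],[0.001,0,0],[0.001,0,0],[0,0,0],[0,0,0]],"turn":[[0,0,0],[0,0,0],[0,0,0],[0,0,0],[0,0,0]],"grip":[0,0,0,0,0]}'
```

```text
time_s: 17.22
tcp_pos: [0.5097, -0.0982, 0.1016]
eef_rot: [179.9, 0.2, 99.1]
wrist_force: [-0.2, -14.2, 1.1]
finger_gap: 0.16
grip_force: 29.4
```

The bolt is against its end stop: 14.4 mm of travel and 14 N of reaction. I'll release, lift and check.

```bash
M='python3 -m creep'
$M '{"delta_pos":[[-0.002,0,0],[0,0,0],[0,0,0],[0,0,0],[0,0,0]],"turn":[[0,0,0],[0,0,0],[0,0,0],[0,0,0],[0,0,0]],"grip":[0,1,1,1,1]}' >/dev/null
$M '{"delta_pos":[[0,0,0],[0,0,0],[0,0,-0.02],[0,0,-0.03],[0,0,-0.03]],"turn":[[0,0,0],[0,0,0],[0,0,0],[0,0,0],[0,0,0]],"grip":[1,1,1,1,1]}'
$M '{"delta_pos":[[-0.01,0,-0.03],[-0.03,0,-0.03],[-0.03,0,-0.03],[-0.03,0,0],[0,0,0]],"turn":[[0,0,0],[0,0,0],[0,0,0],[0,0,0],[0,0,0]],"grip":[1,1,1,1,1]}'
python3 - <<'E'
from h import *
status("pics/c6.png")
E
```

```text
time_s: 18.05
tcp_pos: [0.5089, -0.0978, 0.1816]
eef_rot: [-179.9, 0.0, 99.1]
wrist_force: [-0.2, 0.5, 0.7]
finger_gap: 1.001
grip_force: 0.0
time_s: 18.47
tcp_pos: [0.5256, -0.2008, 0.2719]
eef_rot: [179.8, 0.2, 98.9]
wrist_force: [0.2, -0.3, -1.8]
finger_gap: 1.0
grip_force: 0.0
key n 110 [ 0.4974 -0.0371  0.1029] yaw mod180 34.901276
```

View pics/c6.png

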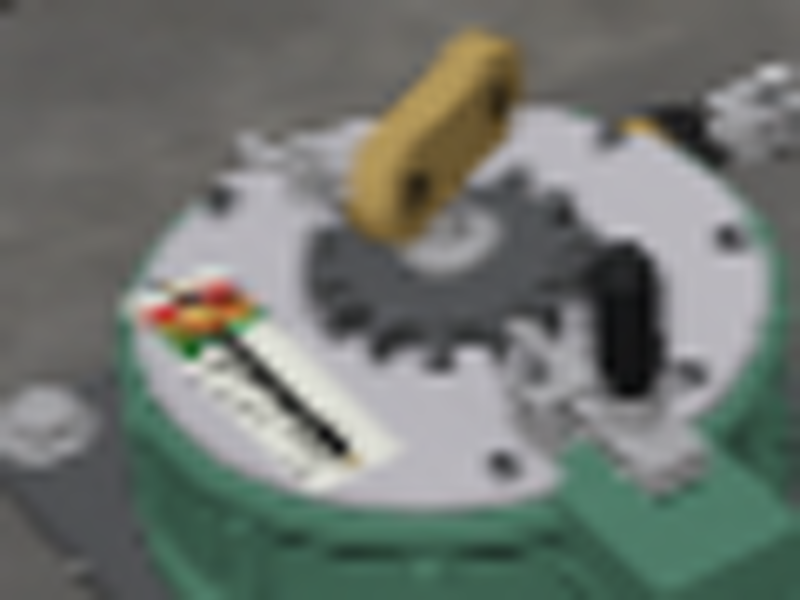

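The knob has moved from (665,290) to (627,250), consistent with about 14 mm. The rider is in the band, the key hasn't moved and the gripper is clear. I'll hand in the job.

```bash
python3 -m creep '{"delta_pos":[[0,0,0],[0,0,0],[0,0,0]],"turn":[[0,0,0],[0,0,0],[0,0,0]],"grip":[1,1,1]}' && python3 -c "from rig import r;print(r.sign_off())"
```

```text
time_s: 18.77
tcp_pos: [0.5253, -0.1943, 0.2695]
eef_rot: [-180.0, -0.0, 99.2]
wrist_force: [-0.3, -0.3, 0.8]
finger_gap: 0.999
grip_force: 0.0
the job is handed in; nothing more can be done
None
```

I wound the spring in two grips to 13 teeth, which leaves the rider's line in the green band, then slid the lock bolt home against its stop and handed in the job at 18.8 s with the gripper clear (sign-off returned no verdict).

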